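# Route the selector valve to the open beaker and start the pump

## Robot

A 6-joint arm with a two-finger parallel gripper is mounted at the origin on the work surface. World frame = base frame: x ahead of the robot, y to its left, z up, the work surface at z = 0. Lengths are in m, angles in rad, forces in N, time in s.
With the tool pointing down it reaches from about 0.275 to 0.725 m from the base axis. Payload 5.6 kg.
Tool frame: the origin (TCP) lies on the centre line of the jaws, within the pads' length; the fingertips stand 19 mm ahead of it and the grasp point (between the pads) is the TCP; z points along the fingers, y is the line along which they close (so a half turn about z gives the same grasp; the last joint's range is limited). The gripper opens to 85 mm and grips with 20 to 120 N. Pads are 22 mm wide; open, the fingers measure 114 mm over their backs; the gripper's body (76 mm by 85 mm) begins 54 mm behind the grasp point. The pads swing forward as they close: fully open they stand 13 mm farther back than shut.
Start: joints at [1.496, 0.255, 0.108, 0, -1.424, -0.285], TCP at [0.194, 0.515, 0.25] pointing down, gripper open.
Joint ranges: [-2.95, 2.95], [-1.21, 1.97], [-1.09, 1.5], [-2.87, 1.71], [-2.94, -0.07], [-3.05, 3.05]. Speed limits (rad/s): [2.57, 2.57, 3.14, 3.14, 3.14, 3.14].

## Interface

Orientations are given as a unit quaternion [w, x, y, z].
In Python, from station import arm gives the robot as it stands. The module is installed in compiled form; this text tells all that it offers. Calls block until the motion is done:
- arm.movep(position, orientation): joint-space move of the TCP to a pose.
- arm.movel(position, rate=0.15, attitude=None, until_force=None): straight line of the TCP; attitude=None keeps the orientation; rate is the mean speed in m/s. With until_force (N) it stops when the force on the tool has changed by that much, and returns True; else False.
- arm.movej(angles): joint-space move.
- arm.grip(opening, squeeze=None): finger opening in m; squeeze is the grip in N (None keeps the last); returns when the fingers have stopped.
- arm.wait(seconds).
- arm.ik(position, orientation): joint angles nearest the present ones, or None.
- arm.sense(): the state.
- arm.get_image(name): name is "side" or "top"; returns the picture (480x640x3 uint8, red, green, blue); there is no depth.
- arm.camera_params(name): a dict with "vertical_fov" (degrees; the focal length in pixels is half the picture's height over the tangent of half this angle, whatever the lens; pixels are square), "cx", "cy" (the principal point, pixels), "dist" ([k1, k2, p1, p2, k3] as OpenCV has them; the pictures are not rectified), "extrinsics" (4x4, takes a point from world to camera coordinates). Camera axes: x right, y up, looking along -z (the intrinsics and any distortion apply to the point x, -y, -z); pixel columns grow to the right and rows downward; lengths in m; the calibration is good to about 2 mm. A picture is of the moment at which its call begins. camera_params takes no time and is no camera call.
A pose or a line that the arm cannot do raises arm.IKError and nothing moves.
- arm.hand_in(): hands the job in; it is judged then, once.
The state is a dict: "time_s": time; "joints": joint angles; "qd": joint speeds; "joint_torque": joint torques, N m; "position": TCP position; "tcp_rot": TCP orientation; "contact_force": force on the tool from outside, world axes, zero at the start; "moment": the same for the moment, N m; "opening": finger opening in m; "finger_force": force on a finger pad.
Only numpy, scipy, OpenCV 4.12 (cv2) and the standard library are available. Lean on these libraries where they do the work, as an engineer would, in place of code of your own. Each camera call takes 0.05 s, during which the arm holds its last target. There are 200 camera calls.

## Task

Turn the selector lever on the valve tower, click by click, until it points at the outlet spout above the one open beaker (the other three spouts have capped bottles under them). Only then press the round start button on the console fully down, keep it down for about a second, and let go, leaving the lever on the beaker's spout and the beaker and bottles standing undisturbed.

Things in the scene. Friction and masses are not known exactly. Their poses are not given: they have to be found in the camera images.
- dial (a point): Centre of the dial on top of the fixed white valve tower (round, 144 mm across, flat top 120 mm above the table). The point lies on the lever's axis, 121 mm above the table. Its x axis points from the console across the dial to the middle outlet, z up. The whole unit stands at varying places and yaws.
- unit: The whole fixed unit; origin under the lever's axis on the table, axes as the dial's. Outlets fan out at -90, -60, -30, 0, 30, 60, 90 degrees from x (positive left), each with a black tick on the dial. The middle three are blank stubs; the outer four carry 7 mm spouts bent down at 136 mm from the axis, tips 92 mm and upper side 112 mm above the table.
- selector (a joint): Lever angle about the dial's upright axis, rad: 0 along the dial's x, positive counterclockwise from above. Detent every 30 degrees (0.5236), stops at +-1.66. Leaving a detent takes about 0.15 N m (3 to 4 N sideways at point lever); left between detents it springs into the nearer one. Starts within +-45 degrees, as a rule clicked in at -30, 0 or 30.
- lever (a point): Point on the black lever, 45 mm from its axis, mid-height of its bar, 137 mm above the table; x points outwards along the lever, z up. A 38 mm hub (top 148 mm up) carries one straight bar, 14 mm wide, from 128 to 146 mm above the table, with a blunt nose 58 mm from the axis. Push it sideways with closed fingers or turn it between open ones.
- start_top (a point): Centre of the top of the grey round start button (28 mm across) on the console, the 100 mm by 130 mm, 80 mm high white block on the robot's side of the tower; it lies 115 mm from the lever's axis. It goes straight down.
- start (a joint): Travel of the start button, m: 0 up, 0.006 fully down; the spring needs 5 N at full travel and brings it back up.
- beaker: The open beaker: white plastic, open mouth, 50 mm across, 70 mm high, 90 g; loose, empty, standing under one of the four spouts, about 136 mm from the lever's axis. Origin at the centre of its underside, z up.
- bottle0: Capped white bottle with a narrow neck, a screw cap and a paper label, 48 mm across, 80 mm high, loose, under another spout. Origin at the centre of its underside, z up.
- bottle1: As bottle0, under another spout.
- bottle2: As bottle0, under another spout.
Mind the look-alikes: they are no part of the job. What is shaped like the bottle0 but pink or purple is not meant.

How it is judged:
On the way, in this order (a step that is already met when the one before it is completed fails the run):
1. the lever rests pointing at the beaker's spout (y of beaker in the frame of lever between -0.018 and 0.018 m and x of beaker in the frame of lever above 0.03 m and velocity of joint selector between -0.1 and 0.1 rad/s), for 0.3 s.
2. the start button is held down (y of beaker in the frame of lever between -0.018 and 0.018 m and x of beaker in the frame of lever above 0.03 m and value of joint start above 0.0045 m), for 0.8 s.
At the end, for the whole second after the job is handed in: The lever rests with the beaker's centre within 18 mm of its line (7 degrees); the start button, held over 4.5 mm down for 0.8 s with the lever there, is up again (within 1 mm); beaker and bottles stand upright (0.3 rad), within 15 mm of their starts (all of step 1 and value of joint start below 0.001 m and distance of each of beaker, bottle0, bottle1, bottle2 from where it was at the start of the episode below 0.015 m and angle between each of beaker, bottle0, bottle1, bottle2's own z axis and vertical below 0.3 rad); the robot touches nothing.
It fails at once if the start button is pressed (over 3 mm) while the lever does not point at the beaker (not (y of beaker in the frame of lever between -0.018 and 0.018 m and x of beaker in the frame of lever above 0.03 m) and value of joint start above 0.003 m).
It fails at once if the beaker or a bottle is tipped (over 0.3 rad) or shoved (over 15 mm) (not (distance of each of beaker, bottle0, bottle1, bottle2 from where it was at the start of the episode below 0.015 m and angle between each of beaker, bottle0, bottle1, bottle2's own z axis and vertical below 0.3 rad)).
It also fails if it takes over 58 s, if anything falls off the work surface, if the arm or the gripper's body presses on something with over 40 N, if the wrist force passes 120 N, or if a joint passes its speed limit or range.

## Working session

There is one attempt and no reset: what is moved stays moved. The work goes in short steps, each a Python script; the robot and the scene stay as the last script left them, time stands still between calls to the robot, and variables do not carry over. Pictures are saved under pics/ and viewed, at most 10 in all, crops included, and the job is handed in when it is done.

```bash
mkdir -p pics; cat > h.py <<'E'
import numpy as np, cv2
from station import arm
def cam(n):
    p=arm.camera_params(n); f=240/np.tan(np.radians(p["vertical_fov"])/2)
    K=np.array([[f,0,p["cx"]],[0,f,p["cy"]],[0,0,1]]); return K,np.array(p["dist"],float),np.array(p["extrinsics"])
def ray(n,uv):
    K,d,E=cam(n); q=cv2.undistortPoints(np.array([[uv]],float),K,d)[0,0]
    v=E[:3,:3].T@np.array([q[0],-q[1],-1]); return -E[:3,:3].T@E[:3,3],v
def onz(n,uv,z):
    o,v=ray(n,uv); return o+v*(z-o[2])/v[2]
def proj(n,P):
    K,d,E=cam(n); c=E[:3,:3]@np.array(P,float)+E[:3,3]; x=np.array([[c[0],-c[1],-c[2]]])
    return cv2.projectPoints(x,np.zeros(3),np.zeros(3),K,d)[0][0,0]
def tri(a,ua,b,ub):
    (o,v),(p,w)=ray(a,ua),ray(b,ub)
    s=np.linalg.lstsq(np.c_[v,-w],p-o,rcond=None)[0]; A,B=o+v*s[0],p+w*s[1]; return (A+B)/2,np.linalg.norm(A-B)
E
python3 - <<'E'
from h import *
for n in("top","side"):
    im=arm.get_image(n); cv2.imwrite(f"pics/{n}0.png",im[:,:,::-1]); K,d,E=cam(n); print(n,K[0,0],K[:2,2],d,-E[:3,:3].T@E[:3,3],-E[2,:3])
s=arm.sense();print(s["time_s"],s["tcp_rot"],s["position"])
E
```

```text
top 500.92457502088484 [323.16669257 240.41287494] [-0.10986103  0.          0.          0.          0.        ] [0.48320631 0.01607257 0.83756209] [ 0.17491061  0.00672566 -0.98456135]
side 446.1915318510783 [316.86426355 242.24553209] [-0.10150937  0.          0.          0.          0.        ] [0.26197594 0.38940158 0.56888472] [ 0.49215065 -0.52886655 -0.69143901]
0.1 [ 8.56281077e-04  9.83854528e-01 -1.78967934e-01 -1.15304670e-04] [0.19346337 0.51442317 0.24948935]
```

View pics/top0.png

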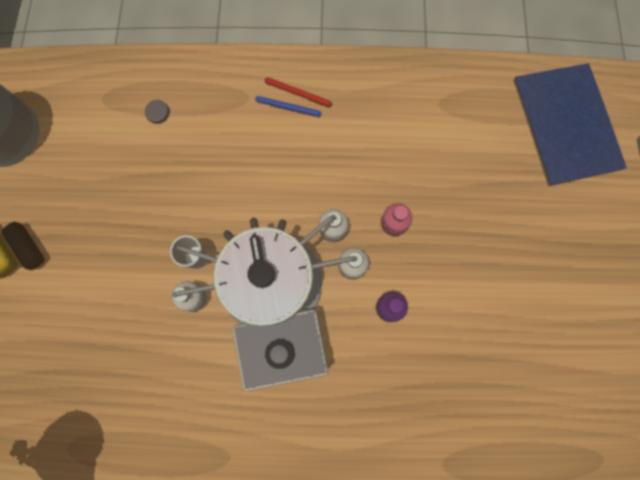

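View pics/side0.png

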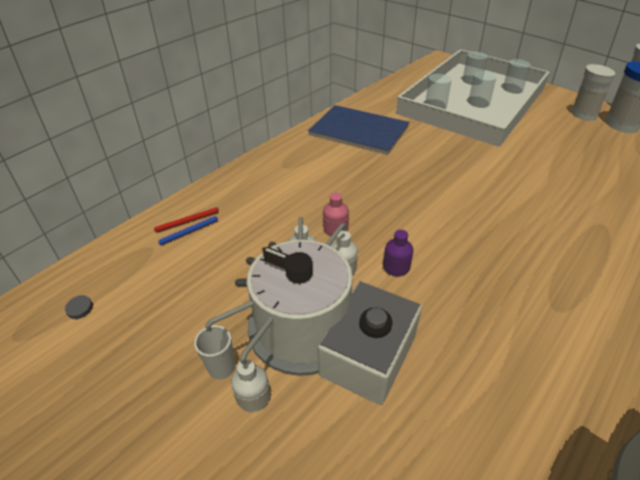

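Top view: the dial is at (263,274), with the black lever pointing at (254,238), which is about outlet 0. The open beaker is at (187,251) under the left 60° spout. White bottles are at (188,296), (334,225) and (353,263), and the start button is at (280,353). Look-alikes to avoid are the pink bottle (397,219), the purple bottle (392,306) and the grey puck (157,111), which resembles the button. I choose the button on the console and the open-mouthed white beaker. Next I measure and check both in a close crop.

```bash
python3 - <<'E'
from h import *
T=cv2.imread("pics/top0.png");S=cv2.imread("pics/side0.png")
def dark(im,box,th=60):
    x0,y0,x1,y1=box; m=np.zeros(im.shape[:2],np.uint8); m[y0:y1,x0:x1]=(im[y0:y1,x0:x1].max(2)<th)*255
    cs=cv2.findContours(m,cv2.RETR_EXTERNAL,cv2.CHAIN_APPROX_NONE)[0]; return max(cs,key=cv2.contourArea),m
# dial top
x0,y0,x1,y1=205,215,325,335
hsv=cv2.cvtColor(T,cv2.COLOR_BGR2HSV); m=np.zeros((480,640),np.uint8); m[y0:y1,x0:x1]=((T.min(2)>165))[y0:y1,x0:x1]*255
m=cv2.morphologyEx(m,cv2.MORPH_OPEN,np.ones((7,7)))
c=max(cv2.findContours(m,0,1)[0],key=cv2.contourArea); e=cv2.fitEllipse(cv2.convexHull(c)); print("dial ell",e, onz("top",e[0],.12))
# lever
c,_=dark(T,(235,232,290,292)); h=c[:,0]; P=np.array([onz("top",p,.146)[:2] for p in h]); print("lever bbox",cv2.boundingRect(c)); 
np.save("lev.npy",P)
hub=onz("top",cv2.minEnclosingCircle(h[h[:,1]>258])[0],.148); r=np.linalg.norm(P-hub[:2],axis=1); tip=P[r>.048].mean(0); print("hub",hub,"far",r.max(),"tipdir",np.degrees(np.arctan2(*(tip-hub[:2])[::-1])))
# button
for n,im,b in(("top",T,(255,330,305,375)),("side",S,(355,300,400,342))):
    c,_=dark(im,b,70); print(n,"btn",cv2.fitEllipse(c),cv2.contourArea(c))
big=np.hstack([cv2.resize(T[210:400,160:360],(600,570),interpolation=cv2.INTER_CUBIC)[:, :],]); cv2.imwrite("pics/c1.png",big)
cv2.imwrite("pics/c2.png",cv2.resize(S[220:420,190:430],(720,600),interpolation=cv2.INTER_CUBIC))
E
```

```text
dial ell ((261.79412841796875, 276.6644592285156), (92.91918182373047, 94.99696350097656), 0.026522483676671982) [0.55550876 0.10800449 0.12      ]
lever bbox (271, 279, 1, 1)
hub [0.54978792 0.09151133 0.148     ] far 0.0002918335255228929 tipdir nan
top btn ((279.75054931640625, 353.20867919921875), (26.544876098632812, 27.70783805847168), 55.99187469482422) 576.0
side btn ((375.2703857421875, 322.73944091796875), (29.65589141845703, 31.579893112182617), 99.572265625) 488.0<stdin>:14: RuntimeWarning: Mean of empty slice.
  ret = um.true_divide(
```

View pics/c1.png

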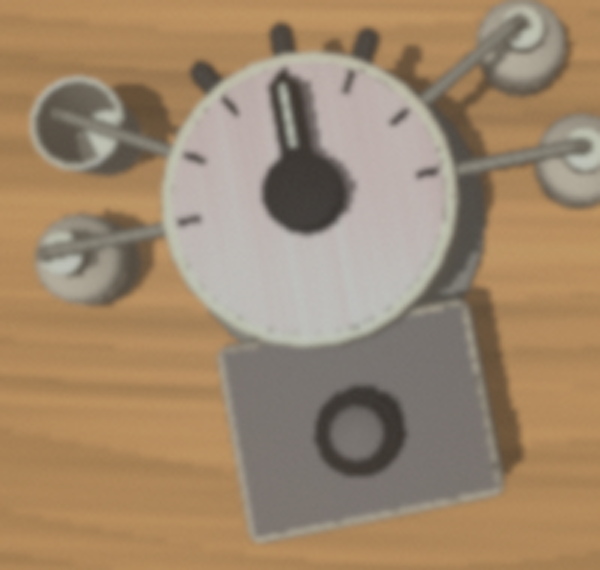

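View pics/c2.png

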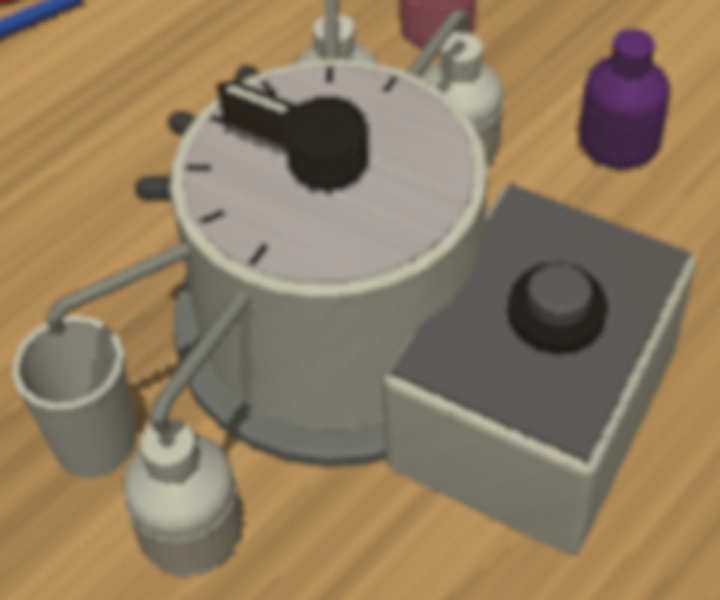

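The crops confirm it: the open beaker, crop 1 (78,122), is under the +60° spout and the capped bottles are under the other three. The lever's white stripe points at the 0° tick, and the button's grey cap is at top (279,354) and side (377,317).

```bash
python3 - <<'E'
from h import *
t=lambda x,y:(160+x/3-.33,210+y/3-.33); s=lambda x,y:(190+x/3-.33,220+y/3-.33)
for k,a,b in(("hub",t(303,192),s(330,126)),("btn",t(357,432),s(561,291)),("nose",t(283,77),s(224,88)),
  ("spout60",t(57,113),s(57,310)),("t90",t(189,220),s(259,254)),("t60",t(194,157),s(212,217)),("t-90",t(428,173),s(390,85))):
    print(k,*tri("top",a,"side",b))
hub=onz("top",t(303,192),.148);d=onz("top",t(310,200),.12);a=onz("top",t(189,220),.12);b=onz("top",t(428,173),.12);bt=onz("top",t(357,432),.09)
print("hub",hub,"dial",d,"t90",a,"t-90",b,"mid",(a+b)/2,"btn",bt)
yaw=np.degrees(np.arctan2(*(a-b)[1::-1]))-90
print("yaw ticks",yaw,"yaw btn",np.degrees(np.arctan2(*((d-bt)[1::-1]))),np.linalg.norm((d-bt)[:2]))
bk=onz("top",t(78,122),.07); print("beaker",bk,np.linalg.norm((bk-d)[:2]),"ang",np.degrees(np.arctan2(*((bk-d)[1::-1]))))
n=onz("top",t(283,77),.146);print("lever ang",np.degrees(np.arctan2(*((n-d)[1::-1]))),np.linalg.norm((n-d)[:2]))
E
```

```text
hub [0.55717593 0.10665962 0.14370467] 0.00021979977852541516
btn [0.44576966 0.08153206 0.09592937] 0.0006182255103481868
nose [0.61194333 0.11915563 0.14118129] 0.0003017391475213817
spout60 [0.59733629 0.23678723 0.10535195] 0.00034052721756532576
t90 [0.54510803 0.16466157 0.1187403 ] 0.0005186340380321809
t60 [0.5756051  0.16389228 0.1186198 ] 0.00018700136590290285
t-90 [0.57129766 0.05048293 0.11794253] 0.0012663128986012172
hub [0.55680663 0.10616515 0.148     ] dial [0.55602888 0.10627861 0.12      ] t90 [0.54479403 0.16423587 0.12      ] t-90 [0.57052507 0.05001871 0.12      ] mid [0.55765955 0.10712729 0.12      ] btn [0.4457384  0.08221425 0.09      ]
yaw ticks 12.695745185528821 yaw btn 12.30850280633841 0.11288525955812549
beaker [0.59851586 0.23605353 0.07      ] 0.13655282472746638 ang 71.87208377548994
lever ang 12.395201527444723 0.056214491627172576
```

Two views agree: dial (0.5565, 0.1065), unit yaw 12.4°, lever at 0°, beaker 136.6 mm out at +60°, and button top (0.4457, 0.082) at about 95 mm high. Next I straddle the lever with the fingers and sweep it +60°.

```bash
cat >> h.py <<'E'
C=np.array([.5565,.1065]); Y=np.radians(12.4)
def q(phi): return [0,np.cos(phi/2),np.sin(phi/2),0]
def at(phi,z,r=.045): return [C[0]+r*np.cos(phi),C[1]+r*np.sin(phi),z]
E
python3 - <<'E'
from h import *
ok={}
for off in(0,np.pi):
    ok[off]=[arm.ik(at(Y+a,.147),q(Y+a+off)) for a in np.radians([0,30,60])]; print(off,[None if j is None else np.round(j,2) for j in ok[off]])
off=min((o for o in ok if all(j is not None for j in ok[o])),key=lambda o:max(abs(j[5]) for j in ok[o]))
arm.movep(at(Y,.22),q(Y+off)); arm.grip(.026)
print(arm.sense()["opening"],arm.movel(at(Y,.147),rate=.06,until_force=8),arm.sense()["position"])
print("off",off,arm.sense()["time_s"])
im=arm.get_image("side");cv2.imwrite("pics/s1.png",cv2.resize(im[180:420,180:430,::-1],None,fx=2.4,fy=2.4))
E
```

```text
0 [array([ 0.45,  0.42,  0.08,  0.  , -1.23,  1.34]), array([ 0.49,  0.41,  0.07,  0.  , -1.23,  1.82]), array([ 0.52,  0.38,  0.02,  0.  , -1.21,  2.31])]
3.141592653589793 [array([ 0.45,  0.42,  0.08,  0.  , -1.23, -1.8 ]), array([ 0.49,  0.41,  0.07,  0.  , -1.23, -1.32]), array([ 0.52,  0.38,  0.02,  0.  , -1.21, -0.83])]
0.025475135760338344 False [0.60072592 0.11624725 0.14750801]
off 3.141592653589793 4.1167
```

View pics/s1.png

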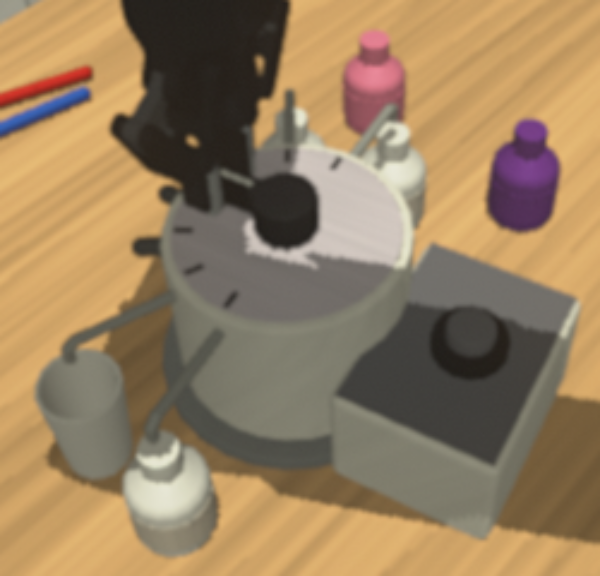

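The fingers straddle the bar at crop (215,180), beyond the hub, with nothing else touched. Now I turn it.

```bash
python3 - <<'E'
from h import *
for a in np.radians(np.arange(6,61,6)):
    arm.movel(at(Y+a,.147),rate=.04,attitude=q(Y+a+np.pi))
    print(round(np.degrees(a)),np.round(arm.sense()["contact_force"],1))
arm.wait(.5); s=arm.sense(); print(s["contact_force"],s["moment"],s["time_s"])
arm.movel(at(Y+a,.22),rate=.1); arm.grip(0.0)
b=np.array([.4457,.0820]); arm.movep([*b,.22],q(Y+np.pi)); arm.wait(.3)
im=arm.get_image("top");cv2.imwrite("pics/t1.png",cv2.resize(im[210:400,160:360,::-1],None,fx=3,fy=3,interpolation=cv2.INTER_CUBIC))
im=arm.get_image("side");cv2.imwrite("pics/s2.png",cv2.resize(im[180:420,180:430,::-1],None,fx=2.4,fy=2.4))
print(arm.sense()["time_s"],arm.sense()["position"])
E
```

```text
6 [-1.  -0.7  0. ]
12 [ 0.6 -2.7 -0.6]
18 [ 1.3 -0.4  0. ]
24 [-0.9 -0.6 -0.9]
30 [0.1 0.4 0.1]
36 [0.7 0.  0.2]
42 [ 1.5 -1.3 -0.2]
48 [ 0.3 -1.   0. ]
54 [ 0.3 -0.2  0.1]
60 [-1.1 -0.3 -0.1]
[-0.16238259 -0.1050273  -0.14502128] [-0.03728318  0.01024786 -0.0091442 ] 7.3333
9.975 [0.4458544  0.08207984 0.21985311]
```

View pics/t1.png

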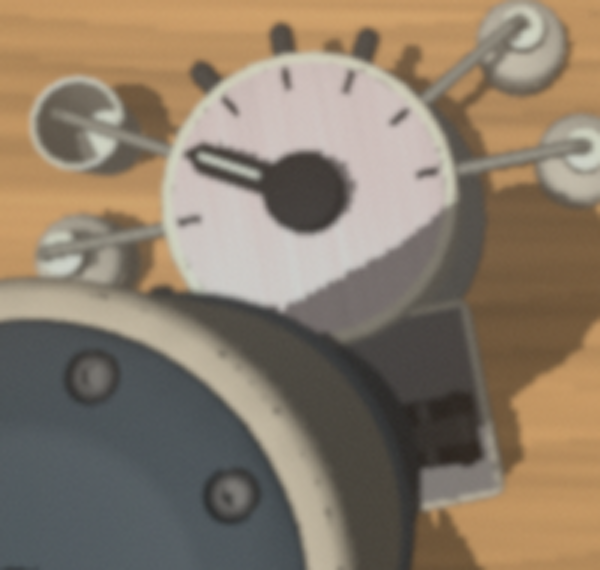

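View pics/s2.png

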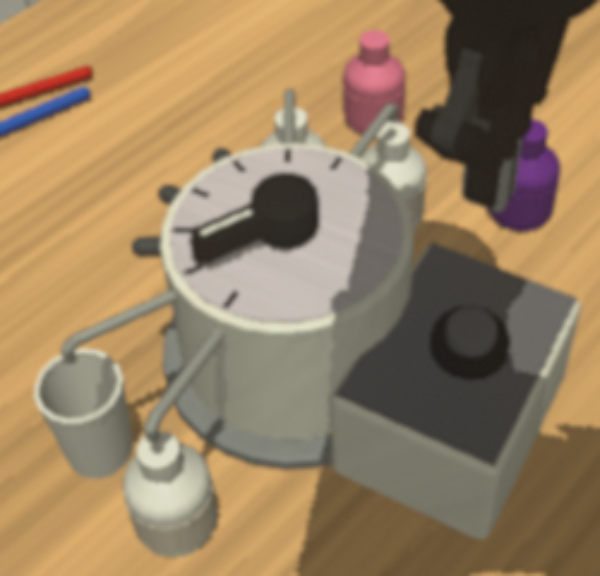

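The lever now sits on the 60° tick, with its nose at crop (193,155) in line with the beaker spout. The beaker and bottles are unmoved. Pressing the button.

```bash
python3 - <<'E'
from h import *
b=[.4457,.0820]; P=lambda:arm.sense()["position"][2]-.019
arm.movel([*b,.125],rate=.1); f0=arm.sense()["contact_force"]
t=arm.movel([*b,.100],rate=.012,until_force=2); print("touch",t,P())
t=arm.movel([*b,.095],rate=.012,until_force=10); print("down",t,P(),arm.sense()["contact_force"]-f0)
arm.wait(1.2); print(P(),arm.sense()["contact_force"]-f0,arm.sense()["time_s"])
E
```

```text
touch True 0.10034178177877284
down True 0.09611165900042062 [-1.29018981  0.25489715  5.11612647]
0.09609770291297498 [-1.1176861   0.74204356  5.5632113 ] 13.8417
```

```bash
python3 - <<'E'
from h import *
b=[.4457,.0820]; z=arm.sense()["position"][2]
t=arm.movel([*b,z-.002],rate=.01,until_force=15); s=arm.sense(); print(t,s["position"][2]-.019,s["contact_force"])
arm.wait(1.1); s=arm.sense(); print(s["position"][2]-.019,s["contact_force"])
arm.movel([*b,.22],rate=.08); arm.movep([.35,-.15,.3],q(Y+np.pi)); arm.wait(.5)
for n in("top","side"):
    im=arm.get_image(n); cv2.imwrite(f"pics/{n}9.png",im[:,:,::-1])
a=cv2.imread("pics/top9.png")[200:400,150:370]; b=cv2.imread("pics/side9.png")[200:400,180:430]
cv2.imwrite("pics/fin.png",np.hstack([cv2.resize(a,(400,364)),cv2.resize(b,(400,364))])); print(arm.sense()["time_s"],arm.sense()["contact_force"])
E
```

```text
True 0.09606545152619565 [-2.48454579 -0.38847004  4.84025904]
0.09607098047127778 [-1.39000747  0.99771581  5.93206161]
18.275 [0.28432616 0.36041543 0.2725273 ]
```

View pics/fin.png

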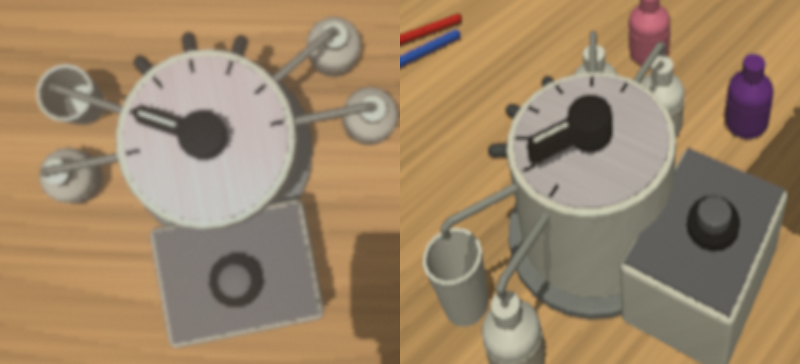

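The final view shows the lever on the beaker's spout, the button up and everything else standing undisturbed. There is time left, so I confirm the button really bottomed out with a stepped force profile.

```bash
python3 - <<'E'
from h import *
b=[.4457,.0820]; arm.movep([*b,.15],q(Y+np.pi)); arm.movel([*b,.125],rate=.08); arm.wait(.2); f0=arm.sense()["contact_force"]
for z in np.arange(.105,.0929,-.001):
    arm.movel([*b,z+.019],rate=.02); arm.wait(.15); s=arm.sense(); f=(s["contact_force"]-f0)[2]; print(round(z,4),round(s["position"][2]-.019,5),round(f,1))
    if f>12: break
arm.wait(1.2); arm.movel([*b,.22],rate=.08); arm.movep([.35,-.15,.3],q(Y+np.pi)); arm.wait(.3); print(arm.sense()["time_s"])
E
```

```text
0.105 0.10502 0.3
0.104 0.10401 -0.4
0.103 0.103 -0.4
0.102 0.10212 -0.2
0.101 0.10114 1.7
0.1 0.1001 2.0
0.099 0.09911 2.8
0.098 0.0981 2.8
0.097 0.0971 3.9
0.096 0.0961 4.7
0.095 0.09597 11.6
0.094 0.09582 18.5
28.8833
```

The force starts at about 102 mm and meets a hard stop at 96 mm, which is the full 6 mm of travel, and it was held for over a second.

```bash
python3 -c "
from h import *
im=arm.get_image('top')[:,:,::-1].astype(int); d=abs(im-cv2.imread('pics/top9.png').astype(int))[210:395,165:335]; print((d.max(2)>50).sum())
print(arm.hand_in())"
```

```text
0
the job is handed in; nothing more can be done
None
```

The lever was turned from 0° to the beaker's +60° spout, the start button was pressed to its 6 mm stop and held for over a second (twice, the second press to confirm full travel), the beaker and bottles stayed put, and the job was handed in at about 29 s; no verdict was returned.

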